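# Clamp a sealing mat on a deep-well plate with the ratchet-lever bench press

## Task

Clamp the sealing mat that lies on the deep-well plate in the bench press: first slide the plate tray fully home under the platen, then take the lever by its ball and pump it down and up in short strokes, one ratchet tooth at a time, until the platen holds the mat firmly. The platen's stem is set by hand, so nobody can tell the number of strokes beforehand: feel at the ball how hard each new tooth is to take up, and once that needs about 7.5 N or more (the platen then holds some 60 N) the clamp is set, so let the lever back up; pushing on beyond about 16 N cracks the plate. Leave the press clamped like that, the tray home and the lever raised and let go, and leave the other things on the bench where they are.

Things in the scene. Friction and masses are not known exactly. Their poses are not given: they have to be found in the camera images.
- press: Light-grey bench press, bolted down, base 250 x 170 mm. Origin on the bench under the ram's axis; x to the back, -x the front where the tray comes out, y left (mm). Platen 78 x 120 mm on a hand-set stem, 2 to 31 mm above the mat, springs above it. Column from x = 74 back; head x -37 and back, y -40 to 40, z 175 to 265; the steel ram stands out of its top to z = 340. Lever on the right (-y) side.
- tray (a joint): Sliding plate tray, m: 0 = fully home against its back stop under the platen, positive = drawn out to the front (press -x); at the start 0.05 to 0.09. Friction about 3 N, no latch. It must be home before the platen comes down on the mat.
- tray_knob (a point): Centre of the upright steel knob on the tongue at the tray's front: 21 mm across, from 13 mm below to 13 mm above this point, free all round; the flat tongue lies 29 mm below. Axes as the press. Moves with the tray; home it lies at press x = -90 mm, y = 0, 71 to 75 mm above the bench.
- mat: Grey sealing mat, 80 x 122 x 3.5 mm, lying fully home on the deep-well plate in the tray and fixed there; origin at the centre of its underside, 15 mm above and 90 mm behind tray_knob, axes as the press. To be left clamped by the platen with 48 to 135 N; over 160 N the plate cracks.
- lever (a joint): Ratchet lever, rad: 0 = fully raised (stop; arm 30 degrees above level, pointing to the front), growing downwards, 0.78 = lower stop; at the start 0 to 0.4. Stays where it is left, 1 N to raise. A full stroke goes from below 0.12 down past 0.62 and advances one tooth; the tooth is taken up at about 0.19 to 0.25 and clicks at about 0.59. A stroke broken off before 0.55 falls back to the old tooth.
- wheel_hub (a point): Middle of the ratchet wheel (72 mm across, 16 teeth); each tooth lowers the ram and its sprung platen 6.3 mm. Felt at the ball, down its arc: 0.107 x the platen's force on the mat, plus about 1.5 N in motion (0.5 N at rest): nothing until the platen meets the mat, then 6.6 N (62 N at the platen) more per tooth. Past the click the holding pawl carries the load: it is felt where the next stroke takes up its tooth.
- lever_ball (a point): Centre of the plain steel ball, 34 mm across, at the lever's end, where it is held: 150 mm from the hinge axis, 130 mm to the right (-y) of the press's middle. It swings in the press's x-z plane. Nothing stands within 60 mm of it except its own 12 mm arm, which comes from behind and inward.
- lever_pivot (a point): Point on the lever's hinge axis in the plane of the ball's arc (press x = 31, y = -130, z = 220 mm); the hinge axis is the press's y axis. From here the ball lies at 150 mm x (-cos(0.524 - lever), 0, sin(0.524 - lever)) in the press's axes.
- wellplate: Bystander: shallow clear 96-well plate, 86 x 128 x 15 mm, on the bench left of the press. Origin under its centre.
- tipbox: Bystander: grey pipette-tip box with clear lid, 122 x 84 x 78 mm. Origin under its centre.
- reagent: Bystander: amber glass bottle with black cap, 68 mm across, 125 mm high, right of the press. Origin under its centre.
- spray: Bystander: white trigger spray bottle, 74 mm across, 215 mm high. Origin under its centre.
- marker: Bystander: marker pen lying in front of the press to the left, 135 mm long, 16 mm thick. Origin under its middle.
- rack: Bystander: white rack with 50 ml tubes, 114 x 150 x 102 mm. Origin under its centre.
- pipette: Bystander: pipette lying on the bench, 270 mm long, 28 mm thick. Origin under its middle.

How it is judged:
By the outcome, as a careful person would: the job done as asked, in the order asked, and still so for the second after the job is handed in, with the robot touching nothing.
It also fails if it takes over 72 s, if anything falls off the work surface, if the arm or the gripper's body presses on something with over 40 N, if the wrist force passes 120 N, or if a joint passes its speed limit or range.

## Robot

A 6-joint arm with a two-finger parallel gripper is mounted at the origin on the work surface. World frame = base frame: x ahead of the robot, y to its left, z up, the work surface at z = 0. Lengths are in mm, angles in rad, forces in N, time in s.
With the tool pointing down it reaches from about 275 to 1000 mm from the base axis. Payload 8.4 kg.
Tool frame: the origin (TCP) lies at the centre of the arm's flange, where the gripper is bolted on; the fingertips stand r.tip_extent ahead of it and the grasp point (between the pads) lies 155 mm ahead of it (r.tip_extent is the distance from the TCP to the fingertips, in mm); z points along the fingers, y is the direction in which the jaws open and shut (so a half turn about z gives the same grasp; the last joint's range is limited). The gripper opens to 85 mm and grips with 20 to 120 N. Pads are 22 mm wide; open, the fingers measure 114 mm over their backs; the gripper's body (76 mm by 85 mm) begins 54 mm behind the grasp point. The pads swing forward as they close: fully open they stand 13 mm farther back than shut.
Start: joints at [1.252, 0.353, 1.633, -0, 1.155, -0.002], TCP at [194.704, 593.902, 404.681] pointing down, gripper open.
Joint ranges: [-2.63, 2.63], [-0.92, 2.1], [0.06, 2.66], [-1.3, 4.44], [0, 2.69], [-3.02, 3.02]. Speed limits (rad/s): [2.22, 2.22, 2.79, 3.14, 3.14, 3.14].

## Interface

Orientations are given as [roll, pitch, yaw] about the fixed x, y, z axes, in that order (R = Rz(yaw) Ry(pitch) Rx(roll)).
In Python, from rig import sense, grab_frame, job, r gives the robot as it stands. The module is installed in compiled form; this text tells all that it offers.
- The arm moves only by the shell command python3 -m creep 'ROWS' [FORCE]. ROWS is JSON, a list of rows, each a list of 7 numbers: the turn, a rotation vector about the tool's x, y, z in rad, then the shift along the tool's x, y, z in mm, then the closure, from 0 (fully open) to 1 (shut). In form: [[wx, wy, wz, dx, dy, dz, fingers], ...]. A call has 1 to 10 rows; each row shifts and turns the pose as measured when the row begins, along the tool's axes as they then stand; what a row does not reach is not made up. A row lasts 1/12 s, in which the tool goes at most 41.7 mm and 7.16 degrees, less where a joint would pass 70% of its speed; a pose out of reach is approached as far as the arm can. A call with a gripper value outside its range is refused whole. The fingers move at their own pace and stop on an object; FORCE is the grip in N (left out, the last holds). Time passes only in rows, so rows that do not move let the fingers close. It gives the time, the measured TCP pose, the force and the opening at its end, in the units of the state.
- sense(): the state, without advancing time (a new reading comes with each control period).
- grab_frame(name): name is "side" or "top" or "wrist"; returns a dict with "color" (480x640x3 uint8, red, green, blue), "mtx" (3x3 intrinsics, pixels), "T" (4x4, takes a point from camera to world coordinates). Camera axes: x right, y down, z forward; pixel columns grow to the right and rows downward; lengths in mm; the calibration is good to about 2 mm. A picture is of the moment at which its call begins. There is no depth.
- job.sign_off(): hands the job in, once; it reports no verdict.
The state is a dict: "clock": time; "qpos": joint angles; "qvel": joint speeds; "joint_efforts": joint torques, N m; "eef_pos": TCP position; "tcp_rot": TCP orientation; "contact_force": force on the tool from outside, world axes, zero at the start; "wrist_torque": the same for the moment, N m; "opening": opening from 0.0 (shut) to 1.0 (fully open).
Only numpy, scipy, OpenCV 4.12 (cv2) and the standard library are available. Lean on these libraries where they do the work, as an engineer would, in place of code of your own. Each camera call takes 0.05 s, during which the arm holds its last target.

## Working session

There is one attempt and no reset: what is moved stays moved. The work goes in short steps, Python scripts to look and compute and a shell command to move; the robot and the scene stay as the last step left them, time stands still between calls to the robot, and variables do not carry over. Pictures are saved under pics/ and viewed, and the job is handed in when it is done.

```bash
mkdir -p pics; python3 - <<'E'
from rig import sense, grab_frame, job, r
import cv2
s=sense()
for k,v in s.items(): print(k,v)
print(r.tip_extent)
for n in ("side","top","wrist"):
    f=grab_frame(n); cv2.imwrite(f"pics/{n}0.png",f["color"][:,:,::-1]); print(n,f["mtx"].tolist(),f["T"].round(4).tolist())
E
```

```text
clock 0.0
qpos [ 1.25158412e+00  3.53663456e-01  1.63414549e+00  2.42579895e-05
  1.15518677e+00 -2.37926287e-03]
qvel [-0.00034634 -0.00048919  0.00010953  0.00047223  0.00087302  0.00033439]
joint_efforts [ 1.79626106e-03 -6.05240250e+01 -3.42074239e+01  2.04429284e-05
  9.23693151e-03  6.07884942e-08]
eef_pos [194.63421454 593.67285241 403.94708894]
tcp_rot [-3.14018965e+00 -2.55173406e-05  2.82474988e+00]
contact_force [0.34328096 0.3679979  0.35855194]
wrist_torque [ 0.01246151  0.01646281 -0.02233923]
opening 0.9988277497848007
173.4
side [[553.8741727426676, 0.0, 316.60427511145144], [0.0, 553.8741727426676, 245.90191082356387], [0.0, 0.0, 1.0]] [[0.2079, -0.8566, 0.4722, -65.9658], [-0.9781, -0.1844, 0.0961, -102.6641], [0.0048, -0.4818, -0.8762, 1395.226], [0.0, 0.0, 0.0, 1.0]]
top [[556.5746453900032, 0.0, 315.9727922462912], [0.0, 556.5746453900032, 234.91535320835456], [0.0, 0.0, 1.0]] [[-0.0191, -0.9929, 0.1172, 419.3388], [-0.9997, 0.0171, -0.0184, 34.433], [0.0162, -0.1175, -0.9929, 1651.4058], [0.0, 0.0, 0.0, 1.0]]
wrist [[405.3960926564936, 0.0, 320.0121853510351], [0.0, 405.3960926564936, 236.58852092247596], [0.0, 0.0, 1.0]] [[0.312, 0.9057, 0.287, 121.3679], [0.9501, -0.297, -0.0957, 617.5029], [-0.0014, 0.3026, -0.9531, 373.4886], [0.0, 0.0, 0.0, 1.0]]
```

View pics/side0.png

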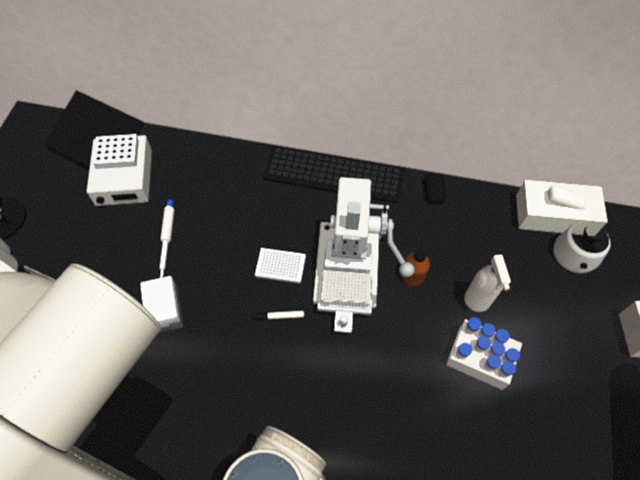

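View pics/top0.png

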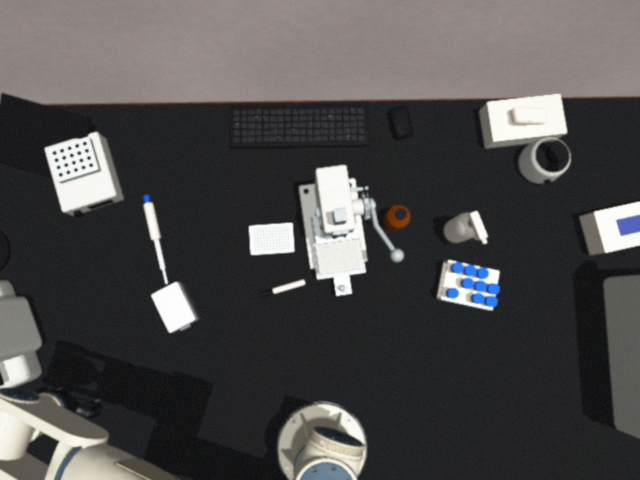

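View pics/wrist0.png

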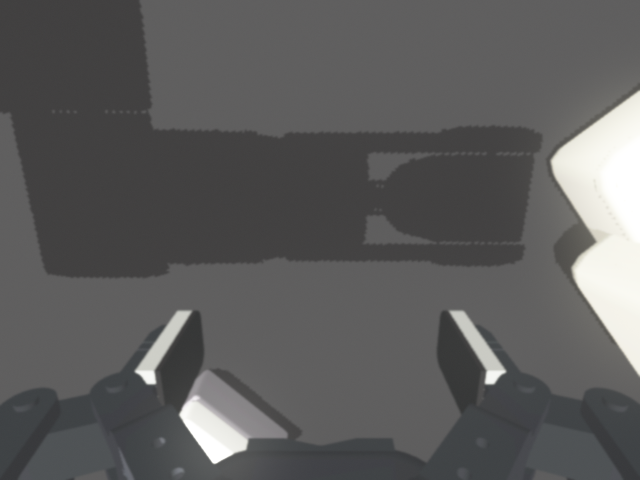

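The side view has the press knob at about (344,320) and the ball at about (407,270). In the top view they are at about (342,287) and (397,255). I'll zoom in on both.

```bash
python3 - <<'E'
import cv2
a=cv2.imread("pics/side0.png")[165:345,290:440]; b=cv2.imread("pics/top0.png")[155:305,290:420]
a=cv2.resize(a,None,fx=3.2,fy=3.2,interpolation=cv2.INTER_CUBIC); b=cv2.resize(b,None,fx=4,fy=4,interpolation=cv2.INTER_CUBIC)
cv2.imwrite("pics/sz.png",a); cv2.imwrite("pics/tz.png",b)
E
```

```text
(no output)
```

View pics/sz.png

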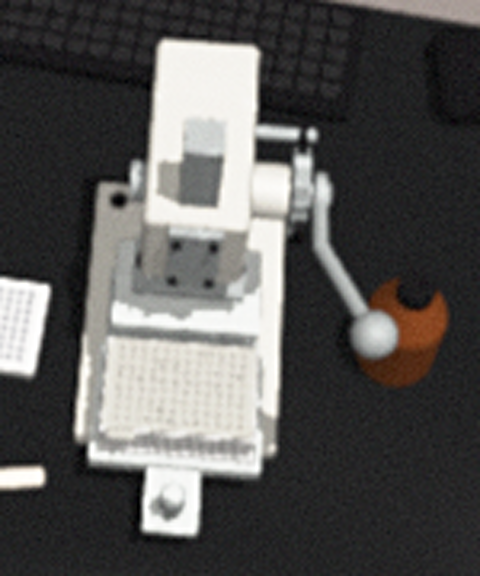

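View pics/tz.png

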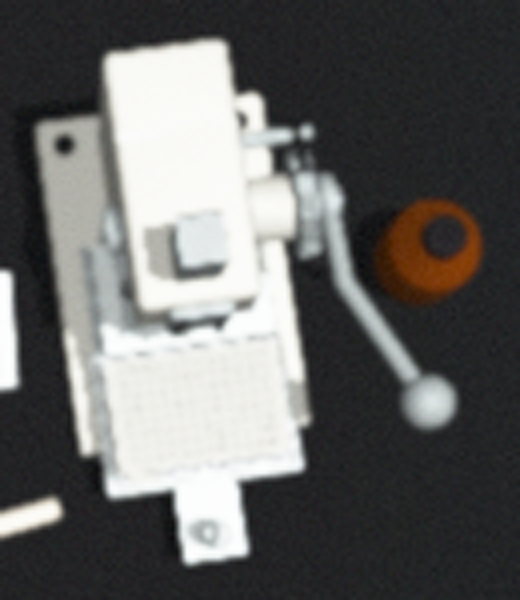

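```bash
cat > h.py <<'E'
import numpy as np, cv2
from rig import sense, grab_frame, job, r
from scipy.optimize import least_squares
from scipy.spatial.transform import Rotation as R
def proj(f,p):
    T=np.array(f["T"]);q=T[:3,:3].T@(np.asarray(p,float)-T[:3,3]);u=np.array(f["mtx"])@q
    return u[:2]/u[2]
def tri(obs):  # list of (frame,(u,v))
    return least_squares(lambda p:np.concatenate([proj(f,p)-np.array(o) for f,o in obs]),[500,0,100]).x
def P2W(pp,loc):
    x,y,a=pp; c,s=np.cos(a),np.sin(a); return np.array([x+c*loc[0]-s*loc[1],y+s*loc[0]+c*loc[1],loc[2]])
def ball(l): return np.array([31-150*np.cos(.524-l),-130,220+150*np.sin(.524-l)])
E
python3 - <<'E'
from h import *
fs=grab_frame("side");ft=grab_frame("top")
sz=lambda x,y:(x/3.2+290,y/3.2+165); tz=lambda x,y:(x/4+290,y/4+155)
b=[(fs,sz(374,335)),(ft,tz(429,402))]; k=[(fs,sz(171,499)),(ft,tz(206,532))]
print(tri(b),tri(k))
def geo(p):
    x,y,a,t,l=p; pp=(x,y,a)
    items=[(ball(l),b[0][1],b[1][1]),((-90-t,0,73),k[0][1],k[1][1]),
     ((-37,40,265),sz(148,221),tz(142,310)),((-37,-40,265),sz(248,232),tz(258,295)),((0,0,340),sz(205,136),tz(201,241))]
    out=[]
    for loc,s,t_ in items:
        w=P2W(pp,loc); out+=[proj(fs,w)-s,proj(ft,w)-t_]
    return np.concatenate(out)
o=least_squares(geo,[550,0,0,70,.2],x_scale=[100,100,.1,50,.1],loss="soft_l1")
print(o.x); print(geo(o.x).reshape(-1,4).round(1))
E
```

```text
[ 527.61209195 -193.39569401  262.07830273] [454.18474056 -67.19728178  57.01095734]
[ 6.23763043e+02 -4.91780806e+01  1.13887296e-01  8.38513613e+01
  2.24567814e-01]
[[-0.6 -0.4 -1.1  0.3]
 [ 0.  -1.   1.8  0.8]
 [-1.7  0.3 -0.6  2.5]
 [ 1.  -0.3  1.9  2.1]
 [ 0.5 -2.3  0.2 -1.4]]
```

```bash
cat >> h.py <<'E'
PP=(623.8,-49.2,0.114)
def plan(pos,yaw,step=38,turn=.11):
    s=sense(); p=np.array(s["eef_pos"]); y=R.from_euler("xyz",s["tcp_rot"]); tgt=R.from_euler("xyz",[np.pi,0,yaw])
    rv=(y.inv()*tgt).as_rotvec(); d=np.array(pos)-p
    n=int(max(np.ceil(np.linalg.norm(d)/step),np.ceil(np.linalg.norm(rv)/turn),1))
    c=y
    print("n",n,"rv",rv.round(3))
    for i in range(n):
        t=c.inv().apply(d/n); print([*(rv/n).round(3),*t.round(1)]); c=c*R.from_rotvec(rv/n)
def st():
    s=sense(); print(round(s["clock"],2),s["eef_pos"].round(1) if hasattr(s["eef_pos"],'round') else s["eef_pos"],np.round(s["tcp_rot"],3),"F",np.round(s["contact_force"],2),"M",np.round(s["wrist_torque"],2),"op",round(s["opening"],3),"q",np.round(s["qpos"],2))
E
python3 - <<'E'
from h import *
plan([440,-70,380],3.255)
E
```

```text
n 19 rv [-0.001 -0.    -0.43 ]
[np.float64(-0.0), np.float64(-0.0), np.float64(-0.023), np.float64(-23.2), np.float64(-29.2), np.float64(1.3)]
[np.float64(-0.0), np.float64(-0.0), np.float64(-0.023), np.float64(-22.5), np.float64(-29.7), np.float64(1.3)]
[np.float64(-0.0), np.float64(-0.0), np.float64(-0.023), np.float64(-21.8), np.float64(-30.2), np.float64(1.3)]
[np.float64(-0.0), np.float64(-0.0), np.float64(-0.023), np.float64(-21.1), np.float64(-30.7), np.float64(1.3)]
[np.float64(-0.0), np.float64(-0.0), np.float64(-0.023), np.float64(-20.4), np.float64(-31.2), np.float64(1.3)]
[np.float64(-0.0), np.float64(-0.0), np.float64(-0.023), np.float64(-19.7), np.float64(-31.6), np.float64(1.3)]
[np.float64(-0.0), np.float64(-0.0), np.float64(-0.023), np.float64(-19.0), np.float64(-32.0), np.float64(1.3)]
[np.float64(-0.0), np.float64(-0.0), np.float64(-0.023), np.float64(-18.3), np.float64(-32.5), np.float64(1.3)]
[np.float64(-0.0), np.float64(-0.0), np.float64(-0.023), np.float64(-17.5), np.float64(-32.9), np.float64(1.3)]
[np.float64(-0.0), np.float64(-0.0), np.float64(-0.023), np.f
[... 357 characters left out ...]
at64(-34.3), np.float64(1.3)]
[np.float64(-0.0), np.float64(-0.0), np.float64(-0.023), np.float64(-13.7), np.float64(-34.6), np.float64(1.3)]
[np.float64(-0.0), np.float64(-0.0), np.float64(-0.023), np.float64(-12.9), np.float64(-34.9), np.float64(1.3)]
[np.float64(-0.0), np.float64(-0.0), np.float64(-0.023), np.float64(-12.1), np.float64(-35.2), np.float64(1.3)]
[np.float64(-0.0), np.float64(-0.0), np.float64(-0.023), np.float64(-11.3), np.float64(-35.5), np.float64(1.3)]
[np.float64(-0.0), np.float64(-0.0), np.float64(-0.023), np.float64(-10.5), np.float64(-35.7), np.float64(1.3)]
[np.float64(-0.0), np.float64(-0.0), np.float64(-0.023), np.float64(-9.7), np.float64(-36.0), np.float64(1.3)]
```

```bash
python3 -m creep '[[0,0,-0.023,-23,-29,1,0],[0,0,-0.023,-22,-30,1,0],[0,0,-0.023,-22,-30,1,0],[0,0,-0.023,-21,-31,1,0],[0,0,-0.023,-20,-31,1,0],[0,0,-0.023,-20,-32,1,0],[0,0,-0.023,-19,-32,1,0],[0,0,-0.023,-18,-32,1,0],[0,0,-0.023,-17,-33,1,0],[0,0,-0.023,-17,-33,1,0]]'
sed -i 's/print(\[\*(rv/print(*[float(v) for v in [*(rv/; s/\*t.round(1)\])/*t.round(1)]],sep=",")/' h.py
python3 - <<'E'
from h import *
st(); plan([440,-70,380],3.255)
E
```

```text
clock: 1.08
eef_pos: [325.8, 237.3, 392.0]
tcp_rot: [3.138, 0.001, 3.075]
contact_force: [1.2, 0.9, -0.1]
opening: 0.996
1.08 [325.8 237.3 392. ] [3.138e+00 1.000e-03 3.075e+00] F [ 1.23  0.86 -0.09] M [ 0.02 -0.06  0.03] op 0.996 q [ 0.62  0.01  2.09  0.    1.04 -0.88]
n 9 rv [ 0.004  0.001 -0.18 ]
0.0,0.0,-0.02,-14.9,-33.2,1.2
0.0,0.0,-0.02,-14.3,-33.5,1.2
0.0,0.0,-0.02,-13.6,-33.8,1.2
0.0,0.0,-0.02,-12.9,-34.1,1.3
0.0,0.0,-0.02,-12.2,-34.3,1.3
0.0,0.0,-0.02,-11.5,-34.5,1.3
0.0,0.0,-0.02,-10.9,-34.8,1.3
0.0,0.0,-0.02,-10.2,-35.0,1.3
0.0,0.0,-0.02,-9.5,-35.2,1.3
```

```bash
python3 -m creep '[[0,0,-0.02,-15,-33,1,0],[0,0,-0.02,-14,-33,1,0],[0,0,-0.02,-14,-34,1,0],[0,0,-0.02,-13,-34,1,0],[0,0,-0.02,-12,-34,1,0],[0,0,-0.02,-12,-35,1,0],[0,0,-0.02,-11,-35,2,0],[0,0,-0.02,-10,-35,2,0],[0,0,-0.02,-9,-36,2,0],[0,0,0,0,0,0,0]]'
python3 - <<'E'
from h import *
st()
f=grab_frame("wrist"); cv2.imwrite("pics/w1.png",f["color"][:,:,::-1])
t=.0839;l=.2246
for loc in [(-90-83.9,0,73),ball(l),(-37,40,265),(-37,-40,265)]: print(proj(f,P2W(PP,loc)).round(1))
E
```

```text
clock: 1.92
eef_pos: [444.8, -91.8, 381.2]
tcp_rot: [3.14, 0.011, -3.02]
contact_force: [0.7, 0.6, 0.4]
opening: 1.001
1.92 [444.8 -91.8 381.2] [ 3.14   0.011 -3.02 ] F [0.69 0.62 0.38] M [0.04 0.06 0.  ] op 1.001 q [-0.21  0.11  2.01  0.01  1.01 -1.9 ]
[350.5 229.3]
[-25.9 595.3]
[484.7 735.4]
[269.1 735.1]
```

View pics/w1.png

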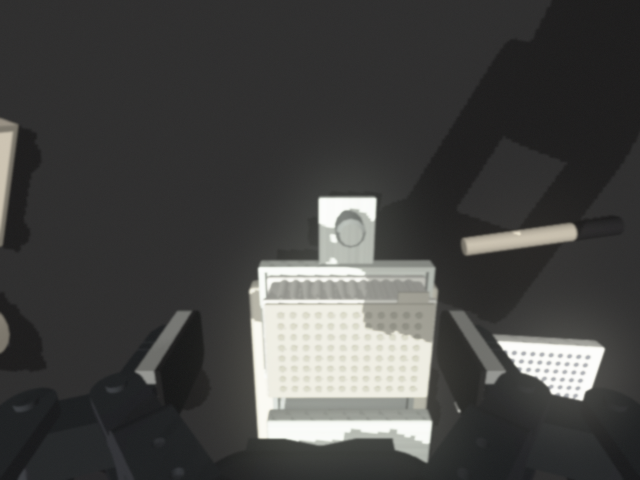

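The knob is at about (350,229), which matches the model's prediction of (350.5,229.3), and the tongue is square to the image. The model is good, so I'll go down onto the knob.

```bash
python3 - <<'E'
from h import *
w=P2W(PP,(-173.9,0,73)); print(w)
plan([w[0],w[1],270],3.256,step=30)
E
```

```text
[451.02877894 -68.98168781  73.        ]
n 4 rv [0.003 0.01  0.005]
0.001,0.002,0.001,-2.1,4.9,27.8
0.001,0.002,0.001,-2.2,4.9,27.8
0.001,0.002,0.001,-2.3,5.0,27.8
0.001,0.002,0.001,-2.3,5.0,27.8
```

```bash
python3 -m creep '[[0.001,0.003,0.001,-2,5,26,0],[0.001,0.003,0.001,-2,5,26,0],[0.001,0.003,0.001,-2,5,26,0],[0,0,0.002,-2,4,20,0],[0,0,0,0,0,0,0],[0,0,0,0,0,0,0]]'
python3 - <<'E'
from h import *
st()
w=P2W(PP,(-173.9,0,73))
plan([w[0],w[1],228],3.256,step=15)
f=grab_frame("wrist"); cv2.imwrite("pics/w2.png",f["color"][:,:,::-1])
print(proj(f,w),proj(f,w+[0,0,13]))
E
```

```text
clock: 2.47
eef_pos: [449.7, -67.4, 281.5]
tcp_rot: [3.141, 0.003, -3.031]
contact_force: [0.5, -0.2, 0.4]
opening: 1.001
2.47 [449.7 -67.4 281.5] [ 3.141e+00  3.000e-03 -3.031e+00] F [ 0.48 -0.15  0.43] M [0.01 0.01 0.07] op 1.001 q [-0.15  0.26  2.1   0.    0.78 -1.83]
n 4 rv [ 0.     0.003 -0.004]
0.0,0.001,-0.001,-0.2,-0.4,13.4
0.0,0.001,-0.001,-0.3,-0.4,13.4
0.0,0.001,-0.001,-0.3,-0.4,13.4
0.0,0.001,-0.001,-0.3,-0.4,13.4
[317.17255575 278.98952154] [316.99462761 290.79945581]
```

View pics/w2.png

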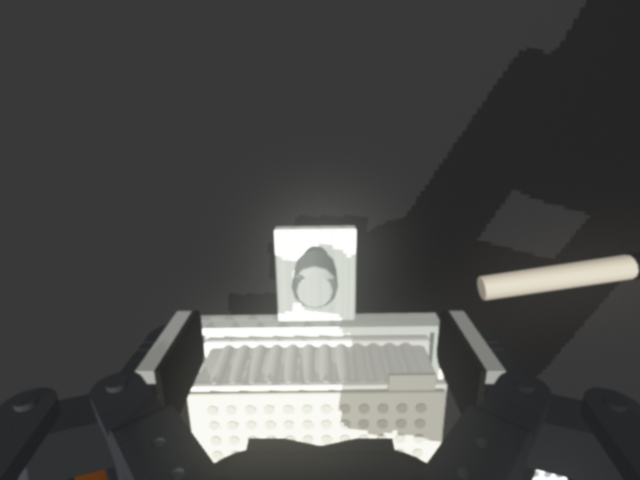

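The knob top is at (315,286), against a prediction of (317,291), so it sits about 2 mm further to the front.

```bash
python3 -m creep '[[0,0,0,1,0,13,0],[0,0,0,1,0,13,0],[0,0,0,0,0,12,0],[0,0,0,0,0,9,0.3],[0,0,0,0,0,2,0.6],[0,0,0,0,0,0,0.8],[0,0,0,0,0,0,0.9],[0,0,0,0,0,0,0.9]]' 40
python3 - <<'E'
from h import *
st()
E
```

```text
clock: 3.18
eef_pos: [451.3, -67.2, 240.4]
tcp_rot: [-3.139, 0.016, -3.03]
contact_force: [-0.5, -0.4, -0.9]
opening: 0.301
3.18 [451.3 -67.2 240.4] [-3.139  0.016 -3.03 ] F [-0.48 -0.41 -0.93] M [ 0.03  0.06 -0.05] op 0.301 q [-0.15  0.34  2.12  0.    0.67 -1.84]
```

```bash
python3 -m creep '[[0,0.006,0,0,0,5,0.4],[0,0.006,0,0,0,10,0.4],[0,0,0,0,0,5,0.5],[0,0,0,0,0,0,0.8],[0,0,0,0,0,0,0.9],[0,0,0,0,0,0,0.9],[0,0,0,0,0,0,0.9]]' 40
python3 - <<'E'
from h import *
st()
f=grab_frame("wrist"); cv2.imwrite("pics/w3.png",f["color"][:,:,::-1])
E
```

```text
clock: 3.77
eef_pos: [453.3, -68.8, 220.3]
tcp_rot: [-3.135, 0.007, -3.028]
contact_force: [-1.9, 4.6, 3.0]
opening: 0.23
3.77 [453.3 -68.8 220.3] [-3.135  0.007 -3.028] F [-1.92  4.61  2.95] M [ 0.74  0.17 -0.04] op 0.23 q [-0.15  0.38  2.13 -0.01  0.63 -1.83]
```

View pics/w3.png

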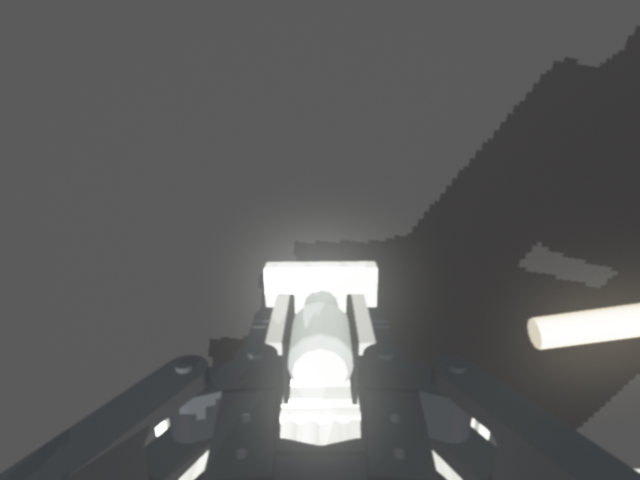

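The knob is held between the pads, at image (322,335). Next I push the tray home.

```bash
python3 -m creep '[[-0.002,0,0,-5,0,-3,0.9],[-0.002,0,0,-10,0,-1,0.9],[0,0,0,-12,0,0,0.9],[0,0,0,-12,0,0,0.9],[0,0,0,-12,0,0,0.9],[0,0,0,-10,0,0,0.9],[0,0,0,-5,0,0,0.9]]'
python3 - <<'E'
from h import *
st(); s=sense(); c,sn=np.cos(.114),np.sin(.114); d=np.array(s["eef_pos"])-[PP[0],PP[1],0]; print("press xy",c*d[0]+sn*d[1],-sn*d[0]+c*d[1])
E
```

```text
clock: 4.4
eef_pos: [514.6, -62.0, 220.9]
tcp_rot: [-3.14, -0.013, -3.026]
contact_force: [-3.3, -0.4, 6.0]
opening: 0.23
4.4 [514.6 -62.  220.9] [-3.14  -0.013 -3.026] F [-3.27 -0.42  5.98] M [-0.15  0.37 -0.04] op 0.23 q [-0.12  0.45  1.99 -0.01  0.71 -1.8 ]
press xy -109.90589087370263 -0.2749106843900915
```

```bash
python3 -m creep '[[0,0,0,-4,0,-5,0.9],[0,0.005,0,-5,0,-4,0.9],[0,0,0,-5,0,0,0.9],[0,0,0,-4,0,0,0.9]]'
python3 - <<'E'
from h import *
st(); s=sense(); c,sn=np.cos(.114),np.sin(.114); d=np.array(s["eef_pos"])-[PP[0],PP[1],0]; print("press xy",c*d[0]+sn*d[1],-sn*d[0]+c*d[1])
E
```

```text
clock: 4.73
eef_pos: [527.3, -60.6, 222.7]
tcp_rot: [-3.141, -0.038, -3.024]
contact_force: [-3.5, 2.6, 16.6]
opening: 0.231
4.73 [527.3 -60.6 222.7] [-3.141 -0.038 -3.024] F [-3.54  2.62 16.58] M [ 0.43  0.49 -0.05] op 0.231 q [-0.11  0.46  1.96 -0.01  0.76 -1.79]
press xy -97.21425425948084 -0.37419786130693566
```

The upward force is unexpected, so I'll look before going on.

```bash
python3 - <<'E'
from h import *
f=grab_frame("wrist"); cv2.imwrite("pics/w4.png",f["color"][:,:,::-1])
f=grab_frame("side"); cv2.imwrite("pics/s4.png",cv2.resize(f["color"][165:345,290:440,::-1],None,fx=3.2,fy=3.2,interpolation=cv2.INTER_CUBIC))
st()
E
```

```text
4.83 [527.8 -60.5 222.8] [-3.141 -0.036 -3.024] F [1.04 0.87 5.21] M [ 0.32 -0.16 -0.05] op 0.236 q [-0.11  0.46  1.96 -0.01  0.76 -1.79]
```

View pics/w4.png

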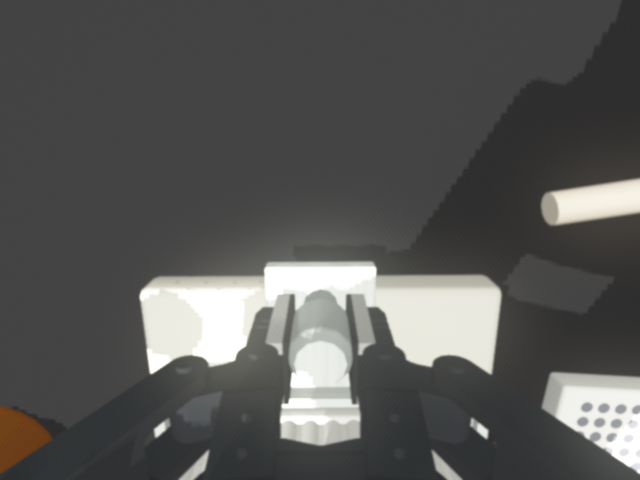

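View pics/s4.png

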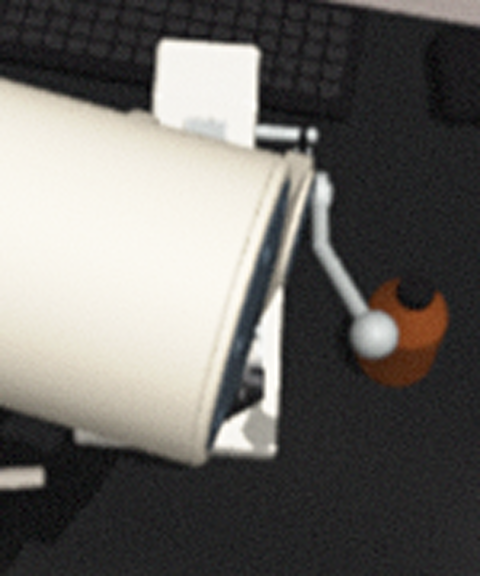

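```bash
python3 -m creep '[[0,-0.02,0,-5,0,-2,0.9],[0,-0.01,0,-5,0,0,0.9],[0,-0.01,0,-4,0,0,0.9],[0,-0.005,0,-3,0,0,0.9],[0,0,0,0,0,0,0.9]]'
cat >> h.py <<'E'
def pxy():
    s=sense(); c,sn=np.cos(PP[2]),np.sin(PP[2]); t=R.from_euler("xyz",s["tcp_rot"]).apply([0,0,155])
    for n,d in (("tcp",np.array(s["eef_pos"])-[PP[0],PP[1],0]),("grasp",np.array(s["eef_pos"])+t-[PP[0],PP[1],0])):
        print(n,"press",round(c*d[0]+sn*d[1],1),round(-sn*d[0]+c*d[1],1),round(d[2],1))
E
python3 -c "
from h import *
st(); pxy()"
```

```text
clock: 5.25
eef_pos: [536.3, -59.7, 223.0]
tcp_rot: [3.14, -0.016, -3.021]
contact_force: [4.8, 2.2, -8.1]
opening: 0.232
5.25 [536.3 -59.7 223. ] [ 3.14  -0.016 -3.021] F [ 4.75  2.22 -8.06] M [ 0.11 -0.52 -0.03] op 0.232 q [-0.11  0.47  1.94 -0.    0.74 -1.8 ]
tcp press -88.1 -0.5 223.0
grasp press -90.6 -0.3 68.1
```

```bash
python3 -m creep '[[0,-0.01,0,-3,0,0,0.9],[0,-0.005,0,-3,0,0,0.9],[0,0,0,-3,0,0,0.9]]'
python3 -c "
from h import *
st(); pxy()"
```

```text
clock: 5.5
eef_pos: [537.8, -59.7, 222.8]
tcp_rot: [3.139, -0.023, -3.019]
contact_force: [-11.1, -4.3, 10.4]
opening: 0.23
5.5 [537.8 -59.7 222.8] [ 3.139 -0.023 -3.019] F [-11.11  -4.31  10.4 ] M [-0.66  1.72 -0.04] op 0.23 q [-0.11  0.47  1.94 -0.    0.75 -1.8 ]
tcp press -86.6 -0.6 222.8
grasp press -90.1 -0.2 67.9
```

```bash
python3 -m creep '[[0,0,0,-3,0,0,0.9],[0,0,0,-3,0,0,0.9]]'
python3 -c "
from h import *
st(); pxy()"
```

```text
clock: 5.67
eef_pos: [539.7, -59.6, 222.7]
tcp_rot: [3.138, -0.035, -3.019]
contact_force: [-14.4, -4.4, 14.9]
opening: 0.226
5.67 [539.7 -59.6 222.7] [ 3.138 -0.035 -3.019] F [-14.45  -4.39  14.87] M [-0.84  2.06 -0.11] op 0.226 q [-0.11  0.48  1.93 -0.01  0.77 -1.8 ]
tcp press -84.8 -0.7 222.7
grasp press -90.2 -0.2 67.8
```

The tray is home: the grasp point stays at press x = -90.2 while the push force rises to 14 N. I'll release and rise.

```bash
python3 -m creep '[[0,0,0,0,0,0,0.6],[0,0,0,0,0,0,0.2],[0,0,0,0,0,0,0],[0,0,0,0,0,-15,0],[0,-0.01,0,0,0,-30,0],[0,-0.01,0,0,0,-38,0],[0,-0.01,0,0,0,-38,0],[0,0,0,0,0,-38,0],[0,0,0,0,0,-30,0]]'
python3 -c "
from h import *
st(); pxy(); print(P2W(PP,ball(.2246)),ball(.2246)); b=P2W(PP,ball(.2246)); plan([b[0],b[1],470],3.256+.25)"
```

```text
clock: 6.42
eef_pos: [543.1, -59.0, 412.0]
tcp_rot: [3.134, -0.009, -3.018]
contact_force: [0.5, 0.2, -0.6]
opening: 1.002
6.42 [543.1 -59.  412. ] [ 3.134 -0.009 -3.018] F [ 0.54  0.18 -0.59] M [-0.07 -0.08 -0.01] op 1.002 q [-0.11  0.23  1.79  0.01  1.13 -1.81]
tcp press -81.3 -0.5 412.0
grasp press -82.7 0.6 257.0
[ 526.98998733 -191.13373929  264.24204274] [-112.32704439 -130.          264.24204274]
n 4 rv [ 0.008 -0.008 -0.241]
0.002,-0.002,-0.06,8.2,-32.2,-14.7
0.002,-0.002,-0.06,10.1,-31.7,-14.6
0.002,-0.002,-0.06,12.0,-31.0,-14.6
0.002,-0.002,-0.06,13.8,-30.3,-14.5
```

```bash
python3 -m creep '[[0.002,-0.002,-0.05,5,-10,-30,0],[0.002,-0.002,-0.05,9,-30,-20,0],[0.002,-0.002,-0.05,11,-32,-8,0],[0.002,-0.002,-0.05,13,-30,0,0],[0,0,-0.04,10,-22,0,0],[0,0,0,0,0,0,0],[0,0,0,0,0,0,0]]'
python3 - <<'E'
from h import *
st(); pxy()
f=grab_frame("wrist"); cv2.imwrite("pics/w5.png",f["color"][:,:,::-1])
for l in (.2,.2246,.25): print(l,proj(f,P2W(PP,ball(l))).round(1))
b=P2W(PP,ball(.2246)); plan([b[0],b[1],b[2]+155],3.506,step=15)
E
```

```text
clock: 7.0
eef_pos: [528.9, -195.0, 485.3]
tcp_rot: [-3.127, 0.024, -2.762]
contact_force: [-1.2, 0.2, -0.3]
opening: 0.999
7.0 [ 528.9 -195.   485.3] [-3.127  0.024 -2.762] F [-1.2   0.17 -0.27] M [0.02 0.02 0.02] op 0.999 q [-0.36  0.18  1.68  0.    1.25 -2.31]
tcp press -110.9 -134.1 485.3
grasp press -106.8 -135.4 330.3
0.2 [335.7 262.8]
0.2246 [336.2 258.1]
0.25 [336.6 253.5]
n 5 rv [-0.015  0.023  0.016]
-0.003,0.005,0.003,0.4,1.0,13.2
-0.003,0.005,0.003,0.3,1.0,13.2
-0.003,0.005,0.003,0.3,0.9,13.2
-0.003,0.005,0.003,0.2,0.9,13.2
-0.003,0.005,0.003,0.2,0.9,13.2
```

View pics/w5.png

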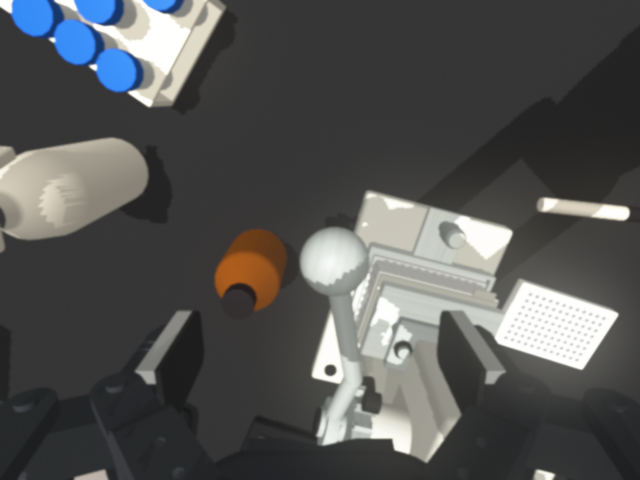

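The ball is at (334,261), close to the prediction, and the arm leaves it towards the image bottom, clear of both pads. I'll go down over it.

```bash
python3 -m creep '[[-0.004,0.006,0.004,0,1,14,0],[-0.004,0.006,0.004,0,1,15,0],[-0.004,0.006,0.004,0,1,15,0],[-0.003,0.005,0.003,0,1,13,0],[0,0,0,0,0,3,0],[0,0,0,0,0,0,0],[0,0,0,0,0,0,0]]'
python3 - <<'E'
from h import *
st(); pxy()
f=grab_frame("wrist"); cv2.imwrite("pics/w6.png",f["color"][:,:,::-1])
for l in (.2,.2246,.25): print(l,proj(f,P2W(PP,ball(l))).round(1))
b=P2W(PP,ball(.21)); plan([b[0],b[1],b[2]+155],3.506,step=15)
E
```

```text
clock: 7.63
eef_pos: [528.5, -184.9, 415.1]
tcp_rot: [3.135, -0.006, -2.775]
contact_force: [-0.7, -0.4, 0.0]
opening: 1.0
7.63 [ 528.5 -184.9  415.1] [ 3.135 -0.006 -2.775] F [-0.66 -0.39  0.03] M [0.06 0.06 0.  ] op 1.0 q [-0.34  0.24  1.76  0.    1.15 -2.28]
tcp press -110.1 -124.0 415.1
grasp press -111.2 -123.2 260.1
0.2 [301.9 347.3]
0.2246 [303.1 338.6]
0.25 [304.2 330.3]
n 1 rv [ 0.006 -0.005  0.003]
0.006,-0.005,0.003,3.1,-5.3,-6.0
```

View pics/w6.png

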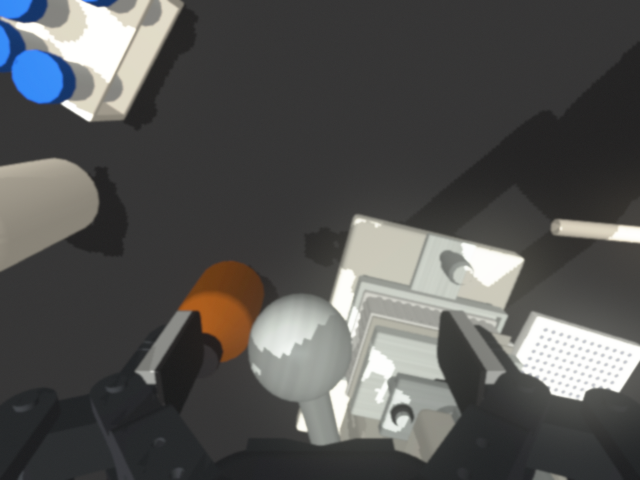

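```bash
python3 -m creep '[[0.003,-0.003,0.001,2,-3,-4,0],[0.002,-0.002,0.001,1,-3,-3,0.2],[0,0,0,0,0,0,0.5],[0,0,0,0,0,0,0.8],[0,0,0,0,0,0,0.8],[0,0,0,0,0,0,0.8],[0,0,0,0,0,0,0.8]]' 60
python3 - <<'E'
from h import *
st(); pxy()
f=grab_frame("wrist"); cv2.imwrite("pics/w7.png",f["color"][:,:,::-1])
for l in (.15,.2,.25): print(l,ball(l).round(1))
E
```

```text
clock: 8.27
eef_pos: [527.8, -191.4, 426.0]
tcp_rot: [3.139, 0.004, -2.778]
contact_force: [2.7, -4.6, -0.8]
opening: 0.365
8.27 [ 527.8 -191.4  426. ] [ 3.139  0.004 -2.778] F [ 2.72 -4.55 -0.77] M [-0.84 -0.41  0.01] op 0.365 q [-0.35  0.23  1.75  0.01  1.16 -2.29]
tcp press -111.5 -130.4 426.0
grasp press -111.0 -129.8 271.0
0.15 [-108.6 -130.   274.8]
0.2 [-111.2 -130.   267.8]
0.25 [-113.4 -130.   260.6]
```

View pics/w7.png

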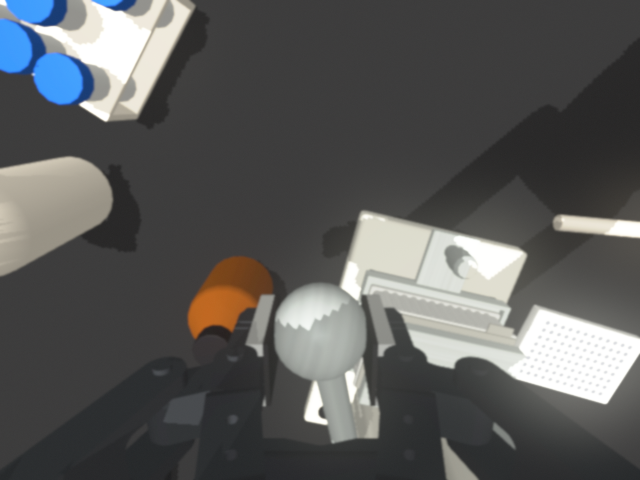

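```bash
cat >> h.py <<'E'
def arc(lt,n=5):
    s=sense(); Rt=R.from_euler("xyz",s["tcp_rot"]); g=np.array(s["eef_pos"])+Rt.apply([0,0,155])
    c,sn=np.cos(PP[2]),np.sin(PP[2]); d=g-[PP[0],PP[1],0]; p=np.array([c*d[0]+sn*d[1],-sn*d[0]+c*d[1],d[2]])
    v=p-[31,-130,220]; l0=.524-np.arctan2(v[2],-v[0]); rad=np.hypot(v[0],v[2])
    a=.524-l0; tang=P2W((0,0,PP[2]),(-np.sin(a),0,-np.cos(a)))  # unit, downward stroke, world
    F=np.array(s["contact_force"]); radl=P2W((0,0,PP[2]),(-np.cos(a),0,np.sin(a)))
    print("t %.2f lever %.3f rad %.1f y %.1f | resist(-F.t) %.2f radial %.2f side %.2f"%(s["clock"],l0,rad,p[1],-F@tang,F@radl,F@P2W((0,0,PP[2]),(0,1,0))),"rot",np.round(s["tcp_rot"],3),"op %.3f"%s["opening"])
    tgt=R.from_euler("xyz",[np.pi,0,3.506]); rv=(Rt.inv()*tgt).as_rotvec()
    if lt is None: return
    print("rv",rv.round(4)); cur=p
    for i in range(1,n+1):
        nx=ball(l0+(lt-l0)*i/n); w=P2W((0,0,PP[2]),nx-cur); w[2]=(nx-cur)[2]
        print(*[float(q) for q in Rt.inv().apply(w).round(1)],sep=","); cur=nx
E
python3 -c "
from h import *
arc(.04,4)"
```

```text
t 8.32 lever 0.178 rad 150.9 y -130.0 | resist(-F.t) 1.74 radial 0.60 side 2.22 rot [ 3.139  0.004 -2.778] op 0.365
rv [ 0.0022  0.004  -0.0007]
-2.6,-0.7,-4.5
-2.0,-0.5,-4.8
-2.1,-0.5,-4.7
-2.3,-0.6,-4.6
```

```bash
python3 -m creep '[[0,0.001,0,-2,-0.5,-4.5,0.8],[0,0.001,0,-2,-0.5,-5,0.8],[0,0.001,0,-2,-0.5,-5,0.8],[0,0,0,-2.5,-0.5,-5,0.8],[0,0,0,0,0,0,0.8]]'
python3 -c "
from h import *
arc(.3,8)"
```

```text
clock: 8.73
eef_pos: [537.3, -190.2, 446.7]
tcp_rot: [3.138, -0.001, -2.778]
contact_force: [1.3, 2.0, -2.0]
opening: 0.362
t 8.73 lever 0.030 rad 151.2 y -129.8 | resist(-F.t) -1.03 radial -2.25 side 1.87 rot [ 3.138e+00 -1.000e-03 -2.778e+00] op 0.362
rv [ 0.0037 -0.0005 -0.0006]
1.2,0.0,5.1
2.1,0.5,4.6
1.9,0.5,4.6
1.8,0.4,4.7
1.6,0.4,4.8
1.5,0.4,4.8
1.3,0.3,4.9
1.2,0.3,4.9
```

```bash
python3 -m creep '[[0.001,0,0,1.5,0.2,5,0.8],[0.001,0,0,2,0.5,5,0.8],[0,0,0,2,0.5,5,0.8],[0,0,0,2,0.5,5,0.8],[0,0,0,1.5,0.4,5,0.8],[0,0,0,1.5,0.4,5,0.8],[0,0,0,1.5,0.4,5,0.8],[0,0,0,1.5,0.4,5,0.8]]'
python3 -c "
from h import *
arc(.66,8)"
```

```text
clock: 9.4
eef_pos: [522.4, -191.8, 407.3]
tcp_rot: [-3.141, 0.002, -2.778]
contact_force: [-12.7, -2.9, 7.0]
opening: 0.366
t 9.40 lever 0.309 rad 151.2 y -130.1 | resist(-F.t) 4.04 radial 14.11 side -1.47 rot [-3.141e+00  2.000e-03 -2.778e+00] op 0.366
rv [-0.0006  0.0017 -0.0003]
0.1,0.2,6.7
1.0,0.2,6.5
0.7,0.2,6.5
0.4,0.1,6.6
0.1,0.0,6.6
-0.2,-0.0,6.6
-0.4,-0.1,6.6
-0.7,-0.2,6.5
```

```bash
python3 -m creep '[[0,0,0,1.5,0.4,2,0.8],[0,0,0,1.5,0.4,3,0.8]]'
python3 -c "
from h import *
arc(.66,6)"
```

```text
clock: 9.57
eef_pos: [517.6, -193.2, 400.5]
tcp_rot: [-3.141, -0.004, -2.777]
contact_force: [-13.9, -4.7, 6.1]
opening: 0.358
t 9.57 lever 0.359 rad 155.6 y -131.3 | resist(-F.t) 3.71 radial 15.12 side -3.09 rot [-3.141 -0.004 -2.777] op 0.358
rv [-0.0011 -0.0039  0.0002]
-4.7,0.2,8.3
0.6,0.2,7.5
0.3,0.1,7.5
-0.1,-0.0,7.5
-0.5,-0.1,7.5
-0.8,-0.2,7.5
```

```bash
python3 - <<'E'
from h import *
f=grab_frame("wrist"); cv2.imwrite("pics/w8.png",f["color"][:,:,::-1]); st(); arc(None)
T=R.from_euler("xyz",sense()["tcp_rot"]); g=np.array(sense()["eef_pos"])+T.apply([0,0,155]); print(proj(f,g))
E
```

```text
9.62 [ 517.3 -193.3  399.8] [-3.141 -0.005 -2.776] F [-13.37  -7.55   4.75] M [-1.3   2.49  0.9 ] op 0.365 q [-0.36  0.25  1.79 -0.    1.1  -2.29]
t 9.62 lever 0.364 rad 155.8 y -131.3 | resist(-F.t) 2.44 radial 14.71 side -5.98 rot [-3.141 -0.005 -2.776] op 0.365
[321.64431577 337.10976775]
```

View pics/w8.png

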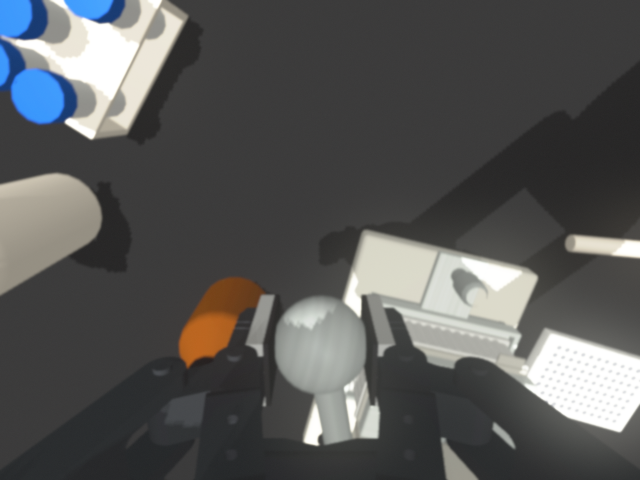

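The ball has slipped about 15 px down in the image between the pads, to (321,345), so it sits some 5 mm nearer the press than at first. I'll hold still and check the force.

```bash
python3 -m creep '[[0,0,0,0,0,0,0.8],[0,0,0,0,0,0,0.8]]' >/dev/null
python3 -c "
from h import *
arc(None); st()"
python3 -m creep '[[0,0,0,-1.5,-0.4,0,0.8],[0,0,0,-1.5,-0.4,0,0.8],[0,0,0,0,0,0,0.8]]' > /dev/null
python3 -c "
from h import *
arc(.66,6);st()"
```

```text
t 9.78 lever 0.372 rad 156.4 y -131.6 | resist(-F.t) 1.40 radial 0.55 side 2.31 rot [-3.141 -0.006 -2.773] op 0.366
9.78 [ 516.8 -193.5  398.7] [-3.141 -0.006 -2.773] F [-0.59  2.25  1.47] M [ 0.15 -0.05  1.39] op 0.366 q [-0.36  0.25  1.8  -0.01  1.1  -2.3 ]
t 10.03 lever 0.379 rad 156.4 y -131.6 | resist(-F.t) 2.00 radial -1.30 side 1.77 rot [ 3.141 -0.015 -2.768] op 0.365
rv [ 0.0005 -0.0146  0.0091]
-5.8,0.1,7.8
0.4,0.1,7.0
0.1,0.0,7.0
-0.2,-0.0,7.0
-0.5,-0.1,7.0
-0.9,-0.2,7.0
10.03 [ 517.9 -193.3  397.6] [ 3.141 -0.015 -2.768] F [1.36 1.93 1.8 ] M [ 0.   -0.33  1.13] op 0.365 q [-0.36  0.25  1.79 -0.01  1.11 -2.3 ]
```

```bash
cat >> h.py <<'E'
def limg(name=None):
    f=grab_frame("wrist"); g=cv2.cvtColor(f["color"],cv2.COLOR_RGB2GRAY)
    if name: cv2.imwrite(name,f["color"][:,:,::-1])
    c=cv2.HoughCircles(cv2.medianBlur(g,5),cv2.HOUGH_GRADIENT,1.2,50,param1=80,param2=20,minRadius=38,maxRadius=54)
    c=[q for q in c[0] if 270<q[0]<370 and 280<q[1]<420] if c is not None else []
    print("circles",[tuple(np.round(q,1)) for q in c[:2]])
    if not c: return
    o=least_squares(lambda l:proj(f,P2W(PP,ball(l[0])))-c[0][:2],[.3]); print("lever_img %.3f"%o.x[0],"res px",o.fun.round(1))
E
python3 -c "
from h import *
limg('pics/w9.png')"
```

```text
circles [(np.float32(319.8), np.float32(346.2), np.float32(46.6))]
lever_img 0.408 res px [1.8 0.1]
```

```bash
python3 -m creep '[[0,-0.002,0.002,0.6,0.2,5,0.8],[0,-0.002,0.002,0.5,0.1,5,0.8],[0,-0.002,0.001,0.3,0.1,5,0.8],[0,-0.002,0.001,0.2,0,5,0.8],[0,-0.002,0.001,0,0,5,0.8]]' > /dev/null
python3 -c "
from h import *
arc(.70,5)"
```

```text
t 10.50 lever 0.547 rad 160.2 y -132.7 | resist(-F.t) 3.16 radial 3.69 side -0.09 rot [ 3.14  -0.014 -2.783] op 0.359
rv [ 0.002  -0.0135 -0.0055]
-10.8,0.0,4.2
-0.4,-0.1,4.6
-0.5,-0.1,4.6
-0.6,-0.2,4.6
-0.8,-0.2,4.5
```

```bash
python3 -c "
from h import *
limg('pics/w10.png')"
```

```text
circles [(np.float32(319.8), np.float32(357.0), np.float32(45.2))]
lever_img 0.586 res px [ 1.6 -0.1]
```

View pics/w10.png

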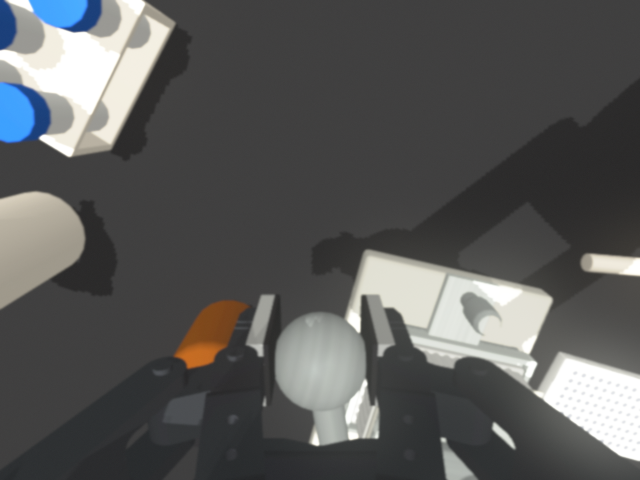

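The ball now sits at (320,358), some 8 mm back in the pads. I'll loosen, re-centre, and take it again with a lighter grip.

```bash
python3 -m creep '[[0,0,0,0,0,0,0.5],[0,0,0,0,0,0,0.48],[0,-0.007,-0.003,-4,0,0,0.48],[0.002,-0.007,-0.003,-3,0,0,0.48],[0,0,0,0,0,0,0.8],[0,0,0,0,0,0,0.8],[0,0,0,0,0,0,0.8]]' 30 >/dev/null
python3 -c "
from h import *
arc(.70,5); limg('pics/w11.png')"
```

```text
t 11.13 lever 0.557 rad 148.9 y -129.7 | resist(-F.t) -0.48 radial 1.38 side -1.89 rot [ 3.14   0.005 -2.78 ] op 0.378
rv [ 0.0014  0.0048 -0.0026]
0.9,-0.0,4.3
-0.3,-0.1,4.3
-0.4,-0.1,4.3
-0.5,-0.1,4.3
-0.6,-0.2,4.2
circles [(np.float32(321.0), np.float32(333.0), np.float32(49.3))]
lever_img 0.574 res px [ 0.4 -0. ]
```

```bash
python3 -m creep '[[0,0,0,-0.3,0,7,0.8],[0,0,0,-0.8,-0.2,7,0.8],[0,0,0,-1,-0.2,4,0.8],[0,0,0,0,0,0,0.8]]' 30 >/dev/null
python3 -c "
from h import *
arc(.03,10); limg('pics/w12.png')"
```

```text
t 11.52 lever 0.684 rad 148.6 y -129.7 | resist(-F.t) 0.91 radial 0.92 side 1.38 rot [ 3.141  0.005 -2.78 ] op 0.376
rv [ 0.0009  0.0049 -0.0027]
2.5,0.3,-9.5
0.5,0.2,-9.8
-0.1,0.0,-9.8
-0.7,-0.2,-9.8
-1.3,-0.3,-9.7
-1.9,-0.5,-9.6
-2.5,-0.6,-9.5
-3.1,-0.8,-9.3
-3.7,-0.9,-9.0
-4.3,-1.1,-8.8
circles [(np.float32(319.8), np.float32(331.8), np.float32(49.2))]
lever_img 0.708 res px [ 1.3 -0.2]
```

```bash
python3 -m creep '[[0,0.001,0,1.3,0.3,-9,0.8],[0,0.001,0,0.6,0.2,-10,0.8],[0,0.001,0,0,0,-10,0.8],[0,0.001,0,-0.7,-0.2,-10,0.8],[0,0,0,-1.3,-0.3,-10,0.8],[0,0,0,-1.9,-0.5,-10,0.8],[0,0,0,-2.5,-0.6,-9.5,0.8],[0,0,0,-3.1,-0.8,-9,0.8],[0,0,0,-3.7,-0.9,-8,0.8],[0,0,0,0,0,0,0.8]]' 30 >/dev/null
python3 -c "
from h import *
arc(.03,3); limg('pics/w13.png')"
```

```text
t 12.40 lever 0.015 rad 151.3 y -129.9 | resist(-F.t) -0.66 radial -2.20 side 1.69 rot [-3.14   0.007 -2.78 ] op 0.380
rv [-0.0018  0.0073 -0.0032]
-0.7,-0.3,1.3
0.4,0.1,0.7
0.4,0.1,0.7
circles [(np.float32(318.6), np.float32(334.2), np.float32(49.3))]
lever_img 0.032 res px [2.7 0.3]
```

```bash
python3 -m creep '[[0,0.002,0,3,0.7,6,0.8],[0,0.002,0,4,1,8,0.8],[0,0.002,0,3.5,0.9,8,0.8],[0,0.001,0,3,0.8,8,0.8],[0,0,0,2.6,0.7,8,0.8]]' 30 >/dev/null
python3 -c "
from h import *
arc(.68,8)"
```

```text
t 12.87 lever 0.309 rad 152.7 y -130.5 | resist(-F.t) 4.39 radial -1.59 side -0.57 rot [-3.136  0.005 -2.78 ] op 0.373
rv [-0.0053  0.0046 -0.0024]
-1.3,0.2,7.4
1.0,0.3,6.9
0.7,0.2,6.9
0.4,0.1,7.0
0.1,0.0,7.0
-0.2,-0.0,7.0
-0.6,-0.1,6.9
-0.9,-0.2,6.9
```

```bash
python3 -m creep '[[-0.002,0.001,0,0.3,0.2,3,0.8],[-0.001,0.001,0,0.3,0.2,3,0.8],[-0.001,0,0,0.3,0.1,3,0.8]]' 30 >/dev/null
python3 -c "
from h import *
arc(.70,7)"
```

```text
t 13.12 lever 0.383 rad 153.4 y -130.8 | resist(-F.t) 6.28 radial 0.08 side 0.10 rot [-3.14e+00  1.00e-03 -2.78e+00] op 0.377
rv [-0.002   0.0007 -0.0027]
-2.7,0.2,7.2
0.5,0.1,6.8
0.2,0.1,6.8
-0.1,-0.0,6.8
-0.4,-0.1,6.8
-0.7,-0.2,6.8
-1.0,-0.2,6.7
```

The load rises from 4.4 to 6.3 N mid-stroke. Extrapolated back to the take-up it is about 3.4 N, below 7.5, so I'll complete this tooth and watch the force.

```bash
python3 -m creep '[[0,0,0,-0.5,0,5,0.8],[0,0,0,-0.5,0,6,0.8],[0,0,0,-0.5,0,6,0.8]]' 40 >/dev/null
python3 -c "
from h import *
arc(.70,4)"
```

```text
t 13.37 lever 0.494 rad 153.0 y -130.8 | resist(-F.t) 7.90 radial 2.18 side -0.13 rot [-3.141 -0.004 -2.78 ] op 0.373
rv [-0.0005 -0.004  -0.0029]
-3.1,0.0,7.8
-0.4,-0.1,7.7
-0.8,-0.2,7.7
-1.2,-0.3,7.6
```

```bash
python3 -m creep '[[0,-0.001,0,-1,-0.1,6,0.8],[0,-0.001,0,-1,-0.2,6,0.8],[0,-0.001,0,-1,-0.2,6,0.8],[0,-0.001,0,-1.2,-0.3,5,0.8],[0,0,0,-1,-0.2,3,0.8],[0,0,0,0,0,0,0.8]]' 40 >/dev/null
python3 -c "
from h import *
arc(.02,10); limg('pics/w14.png')"
```

```text
t 13.87 lever 0.668 rad 152.5 y -130.6 | resist(-F.t) 7.74 radial -3.83 side 1.85 rot [ 3.139 -0.008 -2.78 ] op 0.375
rv [ 0.0028 -0.0077 -0.0033]
-1.4,0.3,-10.0
0.5,0.1,-9.7
-0.1,-0.0,-9.7
-0.7,-0.2,-9.7
-1.3,-0.3,-9.6
-1.9,-0.5,-9.5
-2.5,-0.6,-9.4
-3.1,-0.8,-9.2
-3.7,-0.9,-9.0
-4.2,-1.1,-8.7
circles [(np.float32(319.8), np.float32(346.2), np.float32(49.2))]
lever_img 0.670 res px [ 1.5 -0.1]
```

```bash
python3 -m creep '[[0,-0.003,0,-1,0,5,0.8],[0,-0.003,0,-0.5,0,2,0.8]]' 40 >/dev/null
python3 -c "
from h import *
arc(.02,10)"
```

```text
t 14.08 lever 0.708 rad 152.4 y -130.5 | resist(-F.t) 10.80 radial 0.50 side -1.21 rot [ 3.139 -0.004 -2.78 ] op 0.376
rv [ 0.0028 -0.0042 -0.0028]
-0.9,0.3,-10.6
0.8,0.2,-10.3
0.2,0.1,-10.3
-0.5,-0.1,-10.3
-1.2,-0.3,-10.2
-1.9,-0.5,-10.1
-2.6,-0.6,-10.0
-3.2,-0.8,-9.8
-3.9,-1.0,-9.5
-4.5,-1.1,-9.2
```

```bash
python3 -m creep '[[0,-0.001,0,0.8,0.2,-8,0.8],[0,-0.001,0,0.6,0.2,-10,0.8],[0,0,0,0,0,-10,0.8],[0,0,0,-0.6,-0.2,-10,0.8],[0,0,0,-1.2,-0.3,-10,0.8],[0,0,0,-1.9,-0.5,-10,0.8],[0,0,0,-2.5,-0.6,-10,0.8],[0,0,0,-3.2,-0.8,-9.5,0.8],[0,0,0,-3.8,-0.9,-9,0.8],[0,0,0,0,0,0,0.8]]' 40 >/dev/null
python3 -c "
from h import *
arc(.03,3); limg('pics/w15.png')"
```

```text
t 14.92 lever 0.092 rad 152.3 y -130.5 | resist(-F.t) 0.26 radial -0.97 side -0.27 rot [ 3.135 -0.009 -2.78 ] op 0.368
rv [ 0.0067 -0.0091 -0.0031]
-3.4,-0.4,-1.9
-1.3,-0.3,-2.8
-1.4,-0.3,-2.8
circles [(np.float32(318.6), np.float32(342.6), np.float32(49.2))]
lever_img 0.093 res px [2.7 0.3]
```

```bash
python3 -m creep '[[0.003,-0.004,0,-2,-0.4,-4.5,0.8],[0.002,-0.004,0,-2,-0.4,-4,0.8],[0,0,0,0,0,0,0.8]]' 40 >/dev/null
python3 -c "
from h import *
arc(.35,8)"
```

```text
t 15.22 lever 0.040 rad 151.7 y -130.2 | resist(-F.t) -0.18 radial -2.36 side -1.27 rot [ 3.138 -0.005 -2.78 ] op 0.373
rv [ 0.0035 -0.0045 -0.003 ]
1.0,0.5,6.0
2.3,0.6,5.3
2.1,0.5,5.4
1.9,0.5,5.5
1.7,0.4,5.6
1.5,0.4,5.6
1.3,0.3,5.7
1.1,0.3,5.7
```

Now the test feel on the next tooth.

```bash
python3 -m creep '[[0.001,-0.001,0,2.2,0.5,5,0.8],[0.001,-0.001,0,2.3,0.6,5.3,0.8],[0.001,-0.001,0,2,0.5,5,0.8]]' 40 >/dev/null
python3 -c "
from h import *
arc(None)"
python3 -m creep '[[0.001,-0.001,0,1.6,0.4,4,0.8],[0,-0.001,0,1.2,0.3,3.5,0.8]]' >/dev/null
python3 -c "
from h import *
arc(None)"
python3 -m creep '[[0,0,0,0.9,0.2,3,0.8],[0,0,0,0.8,0.2,3,0.8]]' >/dev/null
python3 -c "
from h import *
arc(None)"
```

```text
t 15.47 lever 0.152 rad 151.7 y -130.5 | resist(-F.t) 1.94 radial 3.46 side 2.29 rot [ 3.141e+00 -2.000e-03 -2.780e+00] op 0.376
t 15.63 lever 0.209 rad 151.5 y -130.4 | resist(-F.t) 9.35 radial 8.04 side 1.02 rot [-3.14e+00  2.00e-03 -2.78e+00] op 0.372
t 15.80 lever 0.246 rad 151.4 y -130.4 | resist(-F.t) 9.37 radial 5.64 side 1.37 rot [-3.14   0.004 -2.78 ] op 0.371
```

Taking up the tooth needs about 9.4 N, which means about 73 N at the platen and matches the previous stroke's ~10 N at the click. The clamp is set, so I'll break off here and raise the lever.

```bash
python3 -m creep '[[0,0.001,0,-1,-0.2,-3,0.8],[0,0.001,0,-1.6,-0.4,-5,0.8],[0,0,0,-2,-0.5,-5.5,0.8],[0,0,0,-2.2,-0.5,-5.5,0.8],[0,0,0,-2.3,-0.6,-5,0.8],[0,0,0,-2.4,-0.6,-5,0.8],[0,0,0,0,0,0,0.8]]' 40 >/dev/null
python3 -c "
from h import *
arc(.01,2); limg('pics/w16.png')"
```

```text
t 16.38 lever 0.045 rad 151.2 y -130.2 | resist(-F.t) -1.03 radial 1.32 side -0.71 rot [-3.141e+00  2.000e-03 -2.781e+00] op 0.370
rv [-0.0002  0.0015 -0.0035]
-2.2,-0.4,-1.8
-1.2,-0.3,-2.3
circles [(np.float32(319.8), np.float32(339.0), np.float32(48.0))]
lever_img 0.050 res px [1.7 0.2]
```

Next I'll go the last bit up towards the stop, then open and lift straight off.

```bash
python3 -m creep '[[0,0,0,-1.4,-0.3,-3,0.8],[0,0,0,-1.4,-0.3,-3,0.8],[0,0,0,0,0,0,0.8]]' 40 >/dev/null
python3 -c "
from h import *
arc(.01,2); limg()"
python3 -m creep '[[0,0,0,0,0,0,0.5],[0,0,0,0,0,0,0.2],[0,0,0,0,0,0,0],[0,0,0,0,0,0,0]]' >/dev/null
python3 -c "
from h import *
arc(None); limg('pics/w17.png')"
```

```text
t 16.68 lever 0.005 rad 151.1 y -130.1 | resist(-F.t) -1.22 radial 0.56 side -0.29 rot [-3.141e+00  1.000e-03 -2.780e+00] op 0.375
rv [-0.0004  0.0011 -0.0031]
-0.8,-0.1,0.9
0.2,0.0,0.3
circles [(np.float32(318.6), np.float32(339.0), np.float32(49.3))]
lever_img 0.009 res px [2.7 0.4]
t 17.07 lever 0.001 rad 151.0 y -129.9 | resist(-F.t) -0.19 radial 0.11 side 0.12 rot [-3.141e+00  3.000e-03 -2.781e+00] op 0.902
circles [(np.float32(319.8), np.float32(337.8), np.float32(49.3))]
lever_img 0.008 res px [1.  0.1]
```

View pics/w17.png

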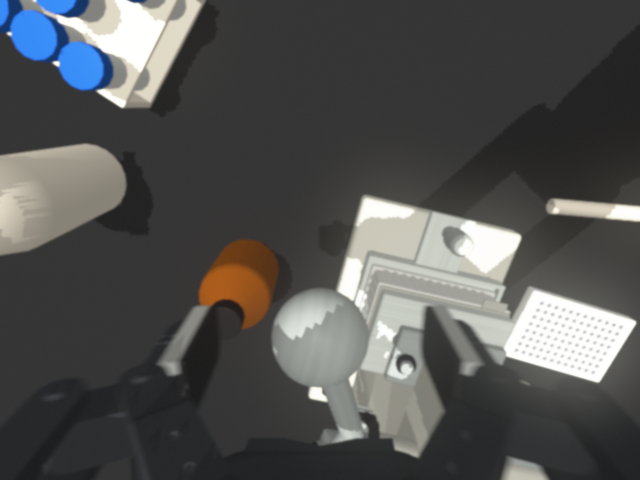

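The ball is free between the open pads at (320,338) and the lever is at about 0.01. I'll lift straight up, then move aside for a check from above.

```bash
python3 -m creep '[[0,0,0,0,0,-15,0],[0,0,0,0,0,-30,0],[0,0,0,0,0,-35,0],[0,0,0,5,0,-30,0],[0,0,0,25,0,-5,0],[0,0,0,35,0,0,0],[0,0,0,35,0,0,0],[0,0,0,35,0,0,0],[0,0,0,25,0,0,0],[0,0,0,0,0,0,0]]' >/dev/null
python3 - <<'E'
from h import *
st()
for n in ("side","top","wrist"):
    f=grab_frame(n); im=f["color"][:,:,::-1]; cv2.imwrite(f"pics/{n}9.png",im)
    if n!="wrist": print(n,[proj(f,P2W(PP,x)).round(1).tolist() for x in (ball(0),(-90,0,86))])
a=cv2.imread("pics/side9.png")[165:345,290:440]; b=cv2.imread("pics/top9.png")[155:305,290:420]
cv2.imwrite("pics/z9.png",np.hstack([cv2.resize(a,(375,450)),cv2.resize(b,(390,450))]))
E
```

```text
17.95 [ 384.1 -246.6  570.4] [-3.140e+00  2.000e-03 -2.776e+00] F [-0.27 -1.19  0.29] M [ 0.03  0.02 -0.05] op 0.998 q [-0.57 -0.05  1.75  0.    1.44 -2.51]
side [[408.4, 257.8], [346.1, 287.8]]
top [[397.4, 249.3], [339.5, 259.1]]
```

View pics/z9.png

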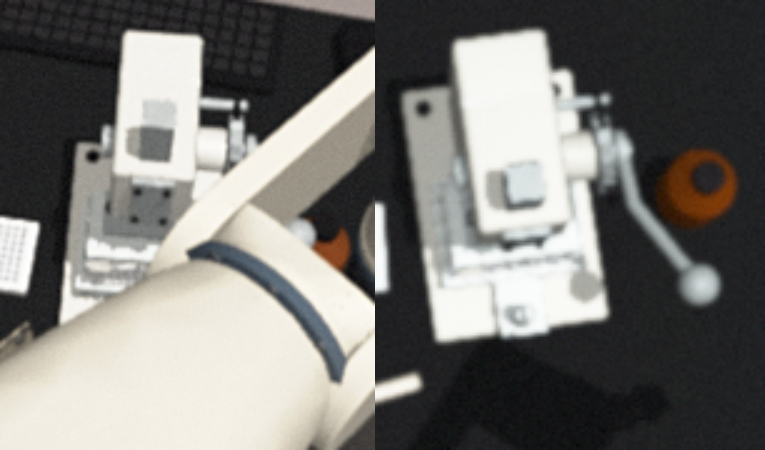

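View pics/top9.png

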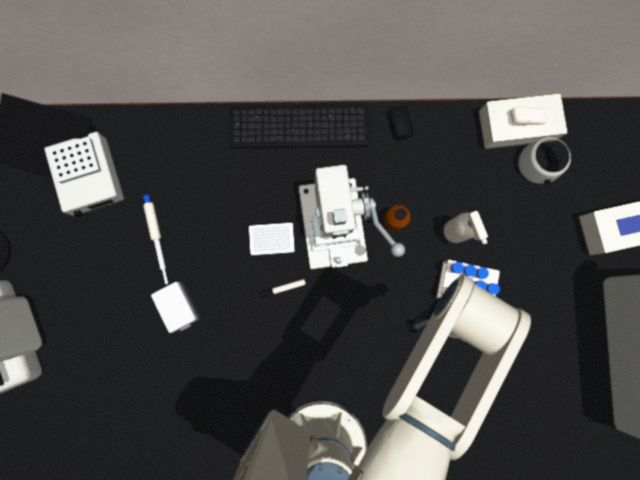

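```bash
python3 - <<'E'
from h import *
f=grab_frame("wrist")
for x in (-86,-90,-94): print(x,proj(f,P2W(PP,(x,0,86))).round(1))
for c in [(-37,40,265),(-37,-40,265),(0,0,340)]: print(c,proj(f,P2W(PP,c)).round(1))
u,v=proj(f,P2W(PP,(-90,0,86))).astype(int); print(u,v)
im=f["color"][max(v-80,0):v+80,max(u-100,0):u+100,::-1]; cv2.imwrite("pics/k9.png",cv2.resize(im,None,fx=4,fy=4,interpolation=cv2.INTER_CUBIC)[:600,:800])
E
```

```text
-86 [415.  339.8]
-90 [416.  337.2]
-94 [417.  334.5]
(-37, 40, 265) [483.9 504.3]
(-37, -40, 265) [399.4 487.4]
(0, 0, 340) [453.9 624.1]
415 337
```

View pics/k9.png

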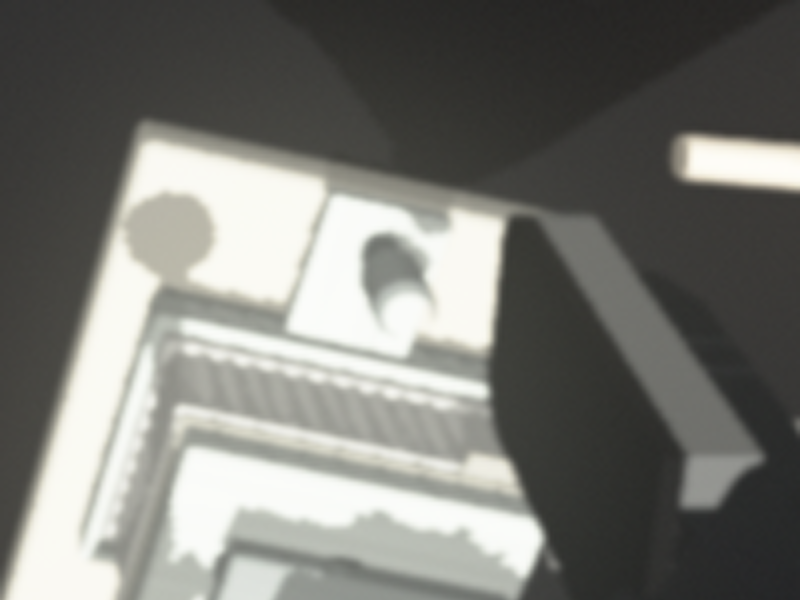

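View pics/wrist9.png

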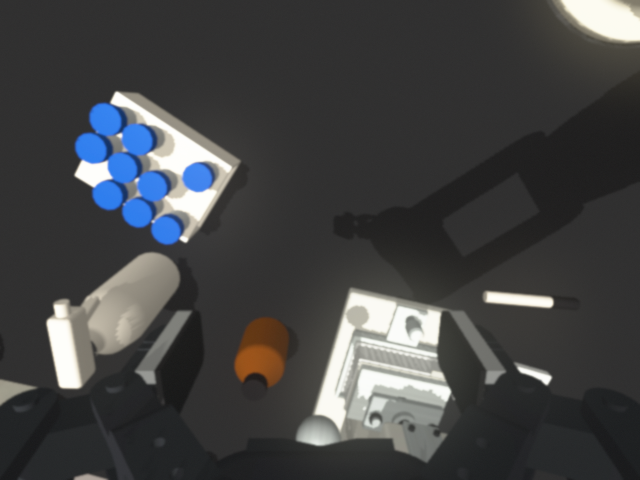

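```bash
python3 - <<'E'
from h import *
w=P2W(PP,(-115,0,0)); plan([w[0],w[1],500],3.256,step=35)
E
```

```text
n 7 rv [-0.     0.004  0.253]
-0.0,0.001,0.036,-25.6,18.3,10.1
-0.0,0.001,0.036,-24.9,19.2,10.1
-0.0,0.001,0.036,-24.2,20.0,10.1
-0.0,0.001,0.036,-23.5,20.9,10.1
-0.0,0.001,0.036,-22.7,21.7,10.0
-0.0,0.001,0.036,-21.9,22.5,10.0
-0.0,0.001,0.036,-21.1,23.3,10.0
```

```bash
python3 -m creep '[[0,0,0.036,-25,18,10,0],[0,0,0.036,-25,19,10,0],[0,0,0.036,-24,20,10,0],[0,0,0.036,-23,21,10,0],[0,0,0.036,-23,22,10,0],[0,0,0.036,-20,20,8,0],[0,0,0.03,-8,8,4,0],[0,0,0,0,0,0,0],[0,0,0,0,0,0,0]]' >/dev/null
python3 - <<'E'
from h import *
st();pxy()
f=grab_frame("wrist"); cv2.imwrite("pics/w20.png",f["color"][:,:,::-1])
for c in [(-90,0,86),(-40,61,90),(-40,-61,90),(-37,40,265),(-37,-40,265)]: print(c,proj(f,P2W(PP,c)).round(1))
E
```

```text
18.9 [510.4 -69.8 503.1] [ 3.141e+00  3.000e-03 -3.025e+00] F [ 0.03 -0.48  0.42] M [ 0.01  0.04 -0.01] op 1.001 q [-0.14  0.09  1.74  0.    1.3  -1.83]
tcp press -115.0 -7.6 503.1
grasp press -114.6 -7.5 348.1
(-90, 0, 86) [327.7 215.4]
(-40, 61, 90) [387.6 264.3]
(-40, -61, 90) [267.1 264.1]
(-37, 40, 265) [398.8 376.3]
(-37, -40, 265) [266.4 376.1]
```

View pics/w20.png

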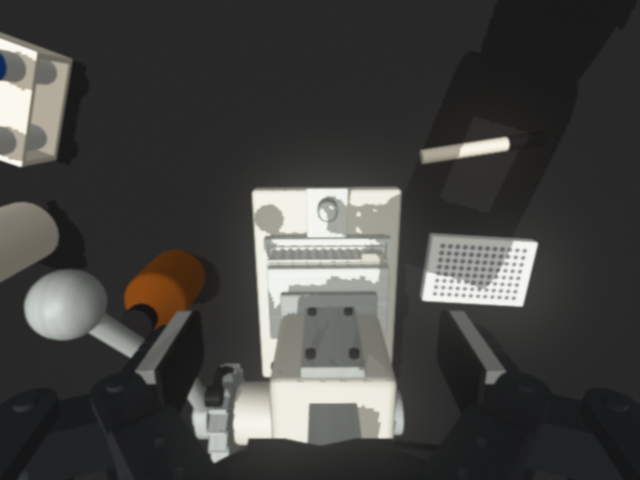

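```bash
python3 - <<'E'
import cv2
a=cv2.imread("pics/w20.png")[180:390,240:415]
cv2.imwrite("pics/w20z.png",cv2.resize(a[:150],None,fx=4,fy=4,interpolation=cv2.INTER_CUBIC))
cv2.imwrite("pics/w20y.png",cv2.resize(a[110:],None,fx=4,fy=4,interpolation=cv2.INTER_CUBIC))
E
```

```text
(no output)
```

View pics/w20z.png

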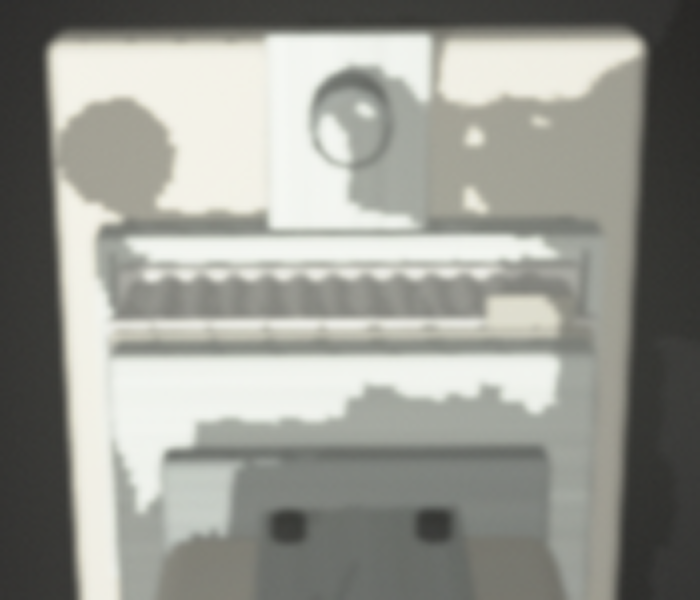

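View pics/w20y.png

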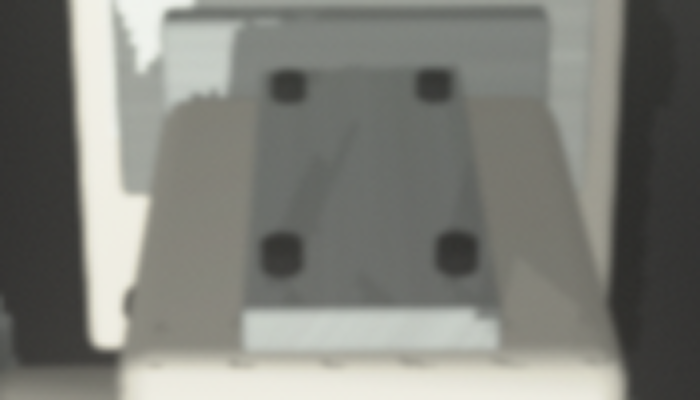

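```bash
python3 -m creep '[[0,0,0,4,2,20,0],[0,0,0,5,2,30,0],[0,0,0,5,1,35,0],[0,0,0,4,1,35,0],[0,0,0,2,1,30,0],[0,0,0,0,0,12,0],[0,0,0,0,0,0,0],[0,0,0,0,0,0,0]]' >/dev/null
python3 - <<'E'
from h import *
st();pxy()
f=grab_frame("wrist"); cv2.imwrite("pics/w21.png",f["color"][:,:,::-1]); np.savez("w21.npz",mtx=f["mtx"],T=f["T"])
for c in [(-90,0,86),(-94,0,86),(-90,0,60),(-40,61,88),(-40,61,92),(-39,-60,92),(-39,-60,100)]: print(c,proj(f,P2W(PP,c)).round(1))
u=int(proj(f,P2W(PP,(-60,0,90)))[1])
im=f["color"][max(0,u-80):u+70,200:400,::-1]; print(max(0,u-80)); cv2.imwrite("pics/w21z.png",cv2.resize(im,None,fx=4,fy=4,interpolation=cv2.INTER_CUBIC))
E
```

```text
19.62 [490.  -70.9 340.2] [-3.138  0.012 -3.023] F [0.45 0.84 0.16] M [-0.    0.04 -0.01] op 1.0 q [-0.15  0.23  1.97  0.    0.93 -1.84]
tcp press -135.4 -6.3 340.2
grasp press -133.5 -6.8 185.2
(-90, 0, 86) [331.9 311.3]
(-94, 0, 86) [332.  305.4]
(-90, 0, 60) [331.  292.5]
(-40, 61, 88) [424.8 381.8]
(-40, 61, 92) [426.3 385.9]
(-39, -60, 92) [237.6 386.2]
(-39, -60, 100) [235.1 394.7]
276
```

View pics/w21.png

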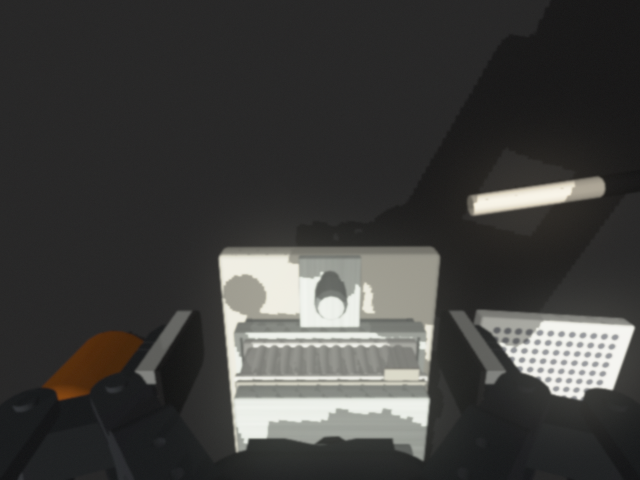

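View pics/w21z.png

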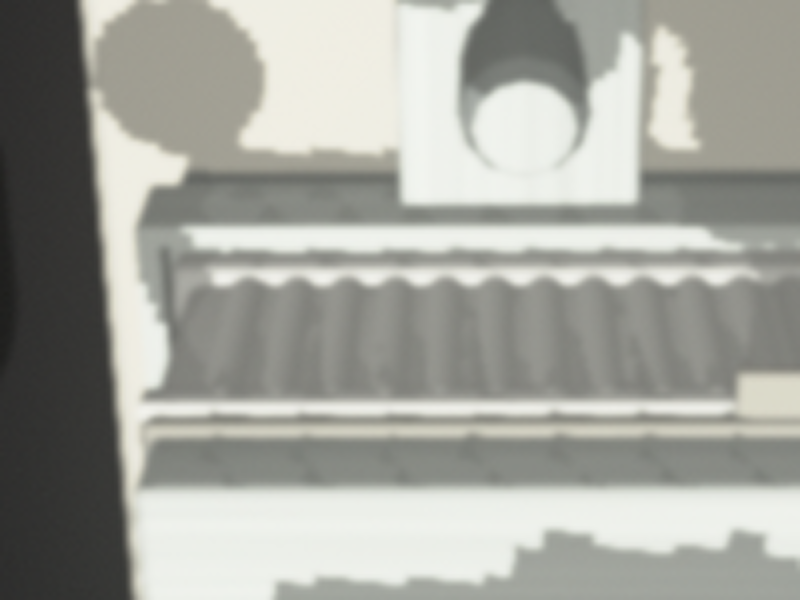

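This close view settles the tray. The mat's edge, at rows 381 to 385, lies flush under the platen's front face (model for home: 382 to 386), and no mat top shows. The knob top is at (331,308), within about 2 mm of home. The platen sits on the mat. I'll back off a little and hand in.

```bash
python3 -m creep '[[0,0,0,5,0,-25,0],[0,0,0,10,0,-35,0],[0,0,0,10,0,-35,0],[0,0,0,5,0,-20,0],[0,0,0,0,0,0,0],[0,0,0,0,0,0,0],[0,0,0,0,0,0,0]]'
python3 - <<'E'
from h import *
st(); f=grab_frame("top"); a=cv2.cvtColor(cv2.imread("pics/top0.png"),cv2.COLOR_BGR2GRAY).astype(int); b=cv2.cvtColor(f["color"],cv2.COLOR_RGB2GRAY).astype(int)
for n,(x0,x1,y0,y1) in dict(wellplate=(240,300,215,265),tipbox=(145,205,280,340),marker=(255,312,275,300),reagent=(383,412,200,232),spray=(440,495,205,250),rack=(432,505,255,312),pipette=(138,172,190,285)).items(): print(n,round(float(abs(a-b)[y0:y1,x0:x1].mean()),1))
cv2.imwrite("pics/top10.png",f["color"][:,:,::-1])
E
```

```text
clock: 20.25
eef_pos: [458.7, -76.5, 470.4]
tcp_rot: [-3.133, 0.027, -3.024]
contact_force: [-0.0, 0.6, 1.1]
opening: 1.001
20.25 [458.7 -76.5 470.4] [-3.133  0.027 -3.024] F [-0.03  0.59  1.11] M [0.02 0.07 0.02] op 1.001 q [-0.17  0.03  1.89 -0.    1.2  -1.86]
wellplate 3.4
tipbox 1.8
marker 13.4
reagent 3.7
spray 2.2
rack 2.0
pipette 2.2
```

View pics/top10.png

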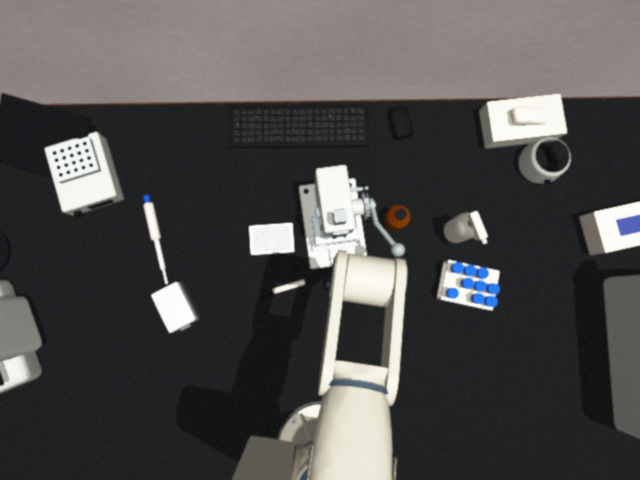

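All seven bystanders are where they were; the marker's larger difference comes from the arm's shadow over it. The ball is up at (398,250).

```bash
python3 -c "
from rig import job
print(job.sign_off())"
```

```text
the job is handed in; nothing more can be done
None
```

The mat is clamped, the tray is home, and the lever is raised and let go. I handed the job in at about 20 s.

**What I did:** I gripped the knob and pushed the tray until it stopped; the force rose to 14 N with no further travel. I then took the lever by its ball and made two full strokes. The first met no load. In the second the load rose during the stroke, to about 11 N at most. Taking up the next tooth then needed about 9.4 N, or roughly 73 N at the platen, so I broke that stroke off at lever 0.25, raised the lever, opened the gripper and backed off.

**Last checks:**
- **Lever:** it measures 0.00 to 0.01.
- **Tray:** the mat's front edge lies flush under the platen's front, as it should when home.
- **Bystanders:** all seven look unmoved. The marker's picture differs only because the arm's shadow fell on it.
- **Robot:** it touches nothing.

**What went wrong or disagreed:**
- **Slip during the first stroke:** the ball slid about 8 mm in the pads, so I loosened, re-centred and gripped it again.
- **Unexplained force while pushing the tray:** I felt up to 17 N upward on the gripper. The fingertips may have been bearing on the tongue.
- **Knob position:** the pictures put it 2 to 5 mm forward of its home position. I trusted the mat edge and the felt stop instead.

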